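# Change over the sauce bottles

### The job

The white squeeze bottle standing on the blue chopping board is finished with: while it still stands on the board push its pull-up spout fully down so that it is shut, and then put it away upright in the blue box, taking the place of the full bottle of the same kind that stands there closed. Stand that full bottle upright on the board instead, and leave it ready to pour, with its spout pulled fully up. Never let either bottle tip over, and leave the other things where they are.

Things in the scene. Friction and masses are not known exactly. Their poses are not given: they have to be found in the camera images.
- bottle_used: finished squeeze bottle, at first on the board, spout up. Round, plain white, about 0.17 kg. Origin: centre of its underside; z up along it. Body 62 mm diameter to z = 110 mm, shoulder to 134 mm, neck 32 mm diameter, fixed black ribbed collar 39 mm diameter from z = 138 to 160 mm (carry it by this, from above), sliding white spout above the collar
- spout_used (a joint): the finished bottle's spout: height it is pulled up, in m; 0 is fully down (shut), 0.010 fully up (open). It slides straight along the bottle's z and snaps over at mid travel; about 3 N moves it from either end
- spout_used_top (a point): centre of the top of the finished bottle's spout: 181.5 mm above the bottle's underside when shut, 191.5 mm when open. The spout is 21 mm tall: 20 mm diameter at its foot, a 25 mm diameter grip rim from 5.5 to 11 mm below its top, a nose 16 mm diameter at the top
- bottle_full: the full squeeze bottle, same shape and same sizes as bottle_used, at first in the blue box with its spout down; heavier (about 0.53 kg, 5.2 N, so it stays standing while the spout is pulled straight up). Origin: centre of its underside
- spout_full (a joint): the full bottle's spout, same as spout_used: 0 shut, 0.010 fully up
- spout_full_top (a point): centre of the top of the full bottle's spout, same as spout_used_top
- board: blue chopping board lying fixed on the worktop, 240 mm along its x, 340 mm along its y, 10 mm thick. Origin: centre of its underside
- box: open blue food box, fixed; inside 114 mm along its x and 160 mm along its y, floor 2 mm thick, walls 60 mm high. Two bottles stand in it side by side along its y, each about 40 mm from the middle: the full bottle and the yellow sauce bottle, either way round. Origin: centre of its underside
- sauce: bystander: mustard-yellow sauce bottle with a pointed white nozzle, 54 mm diameter, 197 mm tall, standing loose in the box beside the full bottle and staying there. Origin: centre of its underside
- half_lemon: bystander: half a lemon, 55 mm diameter, 27 mm tall, cut face up, on a near corner of the board. Origin: centre of its underside
- spice: bystander: spice jar with a red lid, 45 mm diameter, 106 mm tall, to the right of the board. Origin: centre of its underside
- sauce_cup: bystander: small steel cup, 55 mm diameter, 32 mm tall, behind the gap between board and box. Origin: centre of its underside
Things that resemble listed ones, but are neither listed nor needed, are in the scene too. Leave any purple or turquoise look-alike of the bottle_used alone. What is shaped like the bottle_full but pink is not meant.

How it is judged:
By the outcome, as a careful person would: the job done as asked, in the order asked, and still so for the second after the job is handed in, with the robot touching nothing.
It also fails if it takes over 67 s, if anything falls off the work surface, if the arm or the gripper's body presses on something with over 40 N, if the wrist force passes 120 N, or if a joint passes its speed limit or range.

### The arm

A 6-joint arm with a two-finger parallel gripper is mounted at the origin on a cart in front of the work surface, level with it; the furniture and walls round the work are solid. World frame = base frame: x ahead of the robot, y to its left, z up, the work surface at z = 0. Lengths are in m, angles in rad, forces in N, time in s.
With the tool pointing down it reaches from about 0.35 to 0.85 m from the base axis. Payload 8.1 kg.
Tool frame: the origin (TCP) lies at the very end of the fingers, on their centre line; the grasp point (between the pads) lies 19 mm behind it; z points along the fingers, y is the line along which they close (so a half turn about z gives the same grasp; the last joint's range is limited). The gripper opens to 93 mm and grips with 3 to 60 N. Pads are 15 mm wide; open, the fingers measure 128 mm over their backs; the gripper's body (75 mm by 188 mm) begins 65 mm behind the grasp point.
Start: joints at [1.117, 0.13, 1.488, -0, 1.523, -0.085], TCP at [0.216, 0.56, 0.219] pointing down, gripper open.
Joint ranges: [-2.96, 2.96], [-0.89, 2.26], [0.02, 2.5], [-1.34, 4.48], [0, 2.73], [-2.66, 2.66]. Speed limits (rad/s): [2.39, 2.39, 2.79, 3.14, 3.14, 3.14].

### API

Orientations are given as a rotation vector (axis times angle).
In Python, from plant import robot, imaging gives the robot as it stands.
- The arm moves only by the tool jog_arm, never from a script. Its argument "rows" is a list of rows, each a list of 2 entries, a list of its own where there are three numbers: the shift along the tool's x, y, z each as a share of 0.2 m, from -1 to 1, then the turn, a rotation vector about the tool's x, y, z each as a share of pi/2 rad, from -1 to 1. A call has 1 to 5 rows; each row is the pose to reach, as a shift and turn from the pose commanded when the call began, along the tool's axes at that moment; what a row does not reach only later rows make up. A row lasts 1/10 s, in which the tool goes at most 50 mm and 8.59 degrees, less where a joint would pass 70% of its speed; a pose out of reach is approached as far as the arm can. A call with a number of a shift or a turn outside -1 to 1 is refused whole. A call with a gripper value outside its range is refused whole. "hand" is the closure, from -1 (fully open) to 1 (shut), set as the call begins (left out, the last holds). The fingers move at their own pace and stop on an object; "squeeze" is the grip in N (left out, the last holds). Time passes only in rows, so rows that repeat a pose let the fingers close. It gives the time, the measured TCP pose, the force, the opening and the grip force at its end, in the units of the state.
- robot.read_state(): the state, without advancing time (a new reading comes with each control period).
- imaging.read_camera(name): name is "scene" or "top" or "wrist"; returns a dict with "frame" (420x560x3 uint8, red, green, blue), "vertical_fov" (degrees; the focal length in pixels is half the picture's height over the tangent of half this angle, whatever the lens; pixels are square), "cx", "cy" (the principal point, pixels), "R" (3x3) and "t" (3): a world point X has camera coordinates R X + t. Camera axes: x right, y down, z forward; pixel columns grow to the right and rows downward; lengths in m; the calibration is good to about 2 mm. The wrist camera is an equidistant fisheye: a pixel r from the principal point sees the ray r / f radians off the axis. A picture is of the moment at which its call begins. There is no depth.
- robot.close_job(): hands the job in; it is judged then, once.
The state is a dict: "t": time; "q": joint angles; "dq": joint speeds; "joint_torque": joint torques, N m; "tool_pos": TCP position; "orientation": TCP orientation; "force": force on the tool from outside, world axes, zero at the start; "wrist_torque": the same for the moment, N m; "opening": finger opening in m; "gripper_force": force on a finger pad.
Only numpy, scipy, OpenCV 4.12 (cv2) and the standard library are available. Lean on these libraries where they do the work, as an engineer would, in place of code of your own. Each camera call takes 0.05 s, during which the arm holds its last target. There are 200 camera calls.

## Working session

There is one attempt and no reset: what is moved stays moved. The work goes in short steps, Python scripts to look and compute and a tool call to move; the robot and the scene stay as the last step left them, time stands still between calls to the robot, and variables do not carry over. Pictures are saved under pics/ and viewed, at most 10 in all, crops included, and the job is handed in when it is done.

Besides the shell and the picture viewer there is one more tool, called after "Request:" by a JSON object that holds its "op" and its "data". jog_arm: Moves the arm, as the interface text tells. Its arguments: {"type":"object","properties":{"rows":{"type":"array"},"hand":{"type":"number"},"squeeze":{"type":"number"}},"required":["rows"]}

```bash
mkdir -p pics
cat > h.py <<'E'
import sys; sys.path.insert(0,'.')
import numpy as np, cv2
from plant import robot, imaging
def cam(n,save=None):
    c=imaging.read_camera(n); c['f']=210/np.tan(np.radians(c['vertical_fov'])/2)
    c['R']=np.array(c['R']);c['t']=np.array(c['t'])
    if save: cv2.imwrite('pics/'+save,c['frame'][:,:,::-1])
    return c
def ray(c,u,v,fish=False):
    a=np.array([(u-c['cx'])/c['f'],(v-c['cy'])/c['f']])
    if fish:
        r=np.hypot(*a); d=np.r_[a/max(r,1e-9)*np.sin(r),np.cos(r)]
    else: d=np.r_[a,1]
    return -c['R'].T@c['t'], c['R'].T@d
def onz(c,u,v,z,fish=False):
    o,d=ray(c,u,v,fish); return o+d*(z-o[2])/d[2]
def proj(c,X):
    p=c['R']@np.array(X)+c['t']; return c['f']*p[:2]/p[2]+[c['cx'],c['cy']]
E
python3 - <<'E'
from h import *
for n in('scene','top'):
    c=cam(n,n+'0.png'); print(n,c['f'],-c['R'].T@c['t'],c['R'].round(2).tolist())
s=robot.read_state(); print(s)
E
```

```text
scene 438.45315179719387 [ 0.08265603 -0.86125404  0.95549532] [[0.91, -0.42, 0.01], [-0.27, -0.59, -0.76], [0.33, 0.69, -0.65]]
top 447.2583077183925 [0.30090368 0.07462963 1.38329246] [[0.01, -1.0, 0.02], [-0.99, -0.01, -0.17], [0.17, -0.02, -0.99]]
{'t': 0.1, 'q': array([ 1.11661123e+00,  1.31082497e-01,  1.48917655e+00, -1.59559962e-05,
        1.52299552e+00, -8.54071165e-02]), 'dq': array([-0.00096842, -0.00083178, -0.0037653 , -0.0002183 , -0.00025164,
        0.00036906]), 'joint_torque': array([ 7.93989311e-04, -5.61337960e+01, -4.93096590e+01,  7.70473899e-02,
        2.90251721e-02, -5.85551925e-05]), 'tool_pos': array([0.21604716, 0.55920028, 0.21769083]), 'orientation': array([-5.75918403e-01, -3.08791670e+00,  2.52242551e-03]), 'force': array([ 0.15723077,  0.49435921, -0.23230486]), 'wrist_torque': array([-0.01324926, -0.0252737 ,  0.03226314]), 'gripper_force': 0.0, 'opening': 0.0931054142730781}
```

View pics/scene0.png

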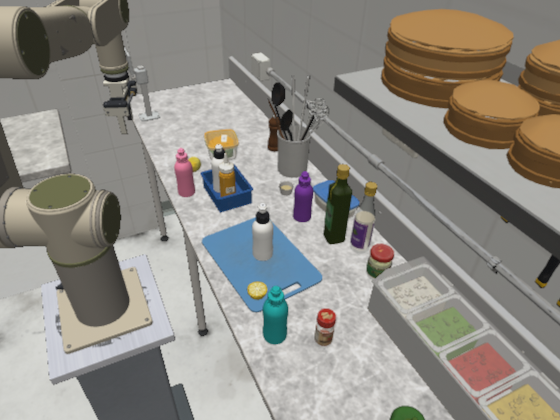

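View pics/top0.png

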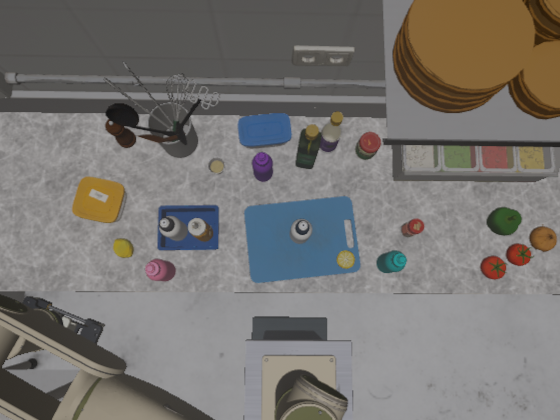

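The top view shows the used bottle on the board at about (302,229), the full bottle in the box at about (168,223) and the sauce bottle at about (200,228). In the scene view the used bottle is at (262,230) and the full one at (218,165). Next I'll enlarge the crops and triangulate.

Run:
```python
from h import *
t=cv2.imread('pics/top0.png'); s=cv2.imread('pics/scene0.png')
cr=[(t,150,195),(t,270,195),(s,190,140),(s,230,195)]
im=[cv2.resize(i[y:y+60,x:x+70],None,fx=5,fy=5,interpolation=cv2.INTER_CUBIC) for i,x,y in cr]
cv2.imwrite('pics/c1.png',np.vstack([np.hstack(im[:2]),np.hstack(im[2:])])[:600,:800])
# board/box outline by blue mask in top, z=.01 / .06
c=cam('top'); hsv=cv2.cvtColor(t,cv2.COLOR_BGR2HSV)
m=cv2.inRange(hsv,(95,110,40),(120,255,255)); m=cv2.morphologyEx(m,cv2.MORPH_CLOSE,np.ones((5,5)))
for k in cv2.findContours(m,0,2)[0]:
    if cv2.contourArea(k)>800:
        b=cv2.boxPoints(cv2.minAreaRect(k)); print(b.round().tolist())
        for z in(.01,.06):print(z,[onz(c,u,v,z)[:2].round(3).tolist() for u,v in b], np.mean([onz(c,u,v,z) for u,v in b],0).round(3))
```

```text
[[158.0, 206.0], [217.0, 206.0], [217.0, 249.0], [158.0, 249.0]]
0.01 [[0.552, 0.437], [0.554, 0.255], [0.42, 0.25], [0.419, 0.43]] [0.486 0.343 0.01 ]
0.06 [[0.543, 0.424], [0.545, 0.248], [0.416, 0.244], [0.414, 0.417]] [0.479 0.333 0.06 ]
[[244.0, 207.0], [352.0, 196.0], [360.0, 271.0], [252.0, 283.0]]
0.01 [[0.552, 0.171], [0.591, -0.168], [0.356, -0.188], [0.319, 0.142]] [ 0.454 -0.011  0.01 ]
0.06 [[0.542, 0.168], [0.581, -0.16], [0.354, -0.179], [0.319, 0.14]] [ 0.449 -0.008  0.06 ]
[[237.0, 117.0], [288.0, 111.0], [291.0, 142.0], [240.0, 147.0]]
0.01 [[0.848, 0.199], [0.868, 0.034], [0.766, 0.024], [0.747, 0.187]] [0.807 0.111 0.01 ]
0.06 [[0.828, 0.194], [0.848, 0.036], [0.749, 0.026], [0.731, 0.183]] [0.789 0.11  0.06 ]
```

View pics/c1.png

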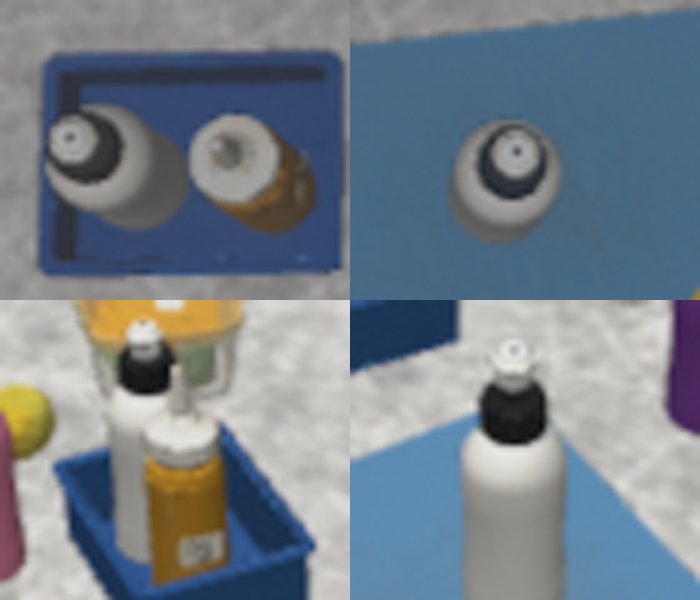

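The crop shows the spout top centres. In the top view they are at (164,222.6) for the full bottle and (303.4,225) for the used one, and in the scene view at (218.6,145) and (263,204.6). The full bottle stands at the far (+y) side of the box.

```bash
cat >> h.py <<'E'
def tri(c1,p1,c2,p2):
    o1,d1=ray(c1,*p1);o2,d2=ray(c2,*p2)
    s=np.linalg.lstsq(np.c_[d1,-d2],o2-o1,rcond=None)[0]
    a,b=o1+d1*s[0],o2+d2*s[1]; return (a+b)/2,np.linalg.norm(a-b)
from scipy.spatial.transform import Rotation as Ro
def rel(target,yaw_y=None,st=None):
    """target TCP pos; yaw_y = world direction angle (rad) wanted for tool y (mod pi)"""
    s=st or robot.read_state(); R=Ro.from_rotvec(s['orientation'])
    d=R.inv().apply(np.array(target)-s['tool_pos'])/.2
    if yaw_y is None: return d.round(3),None
    y=np.array([np.cos(yaw_y),np.sin(yaw_y),0]); 
    if y@R.as_matrix()[:,1]<0:y=-y
    z=np.array([0,0,-1.]); G=Ro.from_matrix(np.c_[np.cross(y,z),y,z])
    return d.round(3),((R.inv()*G).as_rotvec()/(np.pi/2)).round(3)
E
python3 - <<'E'
from h import *
T=cam('top');S=cam('scene')
for n,a,b,z in(('used',(303,224.6),(262.6,204.2),.2015),('full',(163.6,222.2),(218.2,144.6),.1835),('sauce',(195.2,224.2),(225.6,153.2),.199)):
    print(n,tri(T,a,S,b),onz(T,*a,z).round(4),onz(S,*b,z).round(4))
# box rim corners
for p in((40,52),(343,50),(343,273),(37,273)): print(onz(T,150+p[0]/5-.4,195+p[1]/5-.4,.06).round(3))
print(Ro.from_rotvec(robot.read_state()['orientation']).as_matrix().round(3))
E
```

```text
used (array([ 0.47083079, -0.00116654,  0.19872954]), np.float64(0.0005740334300267736)) [ 0.4707 -0.0011  0.2015] [ 0.4691 -0.0043  0.2015]
full (array([0.47610982, 0.37470052, 0.18033294]), np.float64(0.0007785055189766713)) [0.476  0.3738 0.1835] [0.4741 0.3697 0.1835]
sauce (array([0.46963981, 0.28604319, 0.19869701]), np.float64(0.0007302664924992613)) [0.4692 0.2861 0.199 ] [0.4699 0.2855 0.199 ]
[0.546 0.425 0.06 ]
[0.549 0.245 0.06 ]
[0.415 0.24  0.06 ]
[0.414 0.42  0.06 ]
[[-0.933  0.361 -0.   ]
 [ 0.361  0.933 -0.001]
 [ 0.    -0.001 -1.   ]]
```

Request:
{"op": "jog_arm", "data": {"rows": [[[-0.18,-0.14,-0.05],[0,0,0.095]],[[-0.37,-0.29,-0.1],[0,0,0.19]],[[-0.55,-0.43,-0.15],[0,0,0.285]],[[-0.74,-0.58,-0.2],[0,0,0.38]],[[-0.92,-0.72,-0.25],[0,0,0.475]]], "hand": 1, "squeeze": 20}}

```text
t: 0.75
tool_pos: [0.3365, 0.3572, 0.269]
orientation: [1.67, 2.661, 0.0]
force: [1.6, -0.1, -0.1]
opening: 0.0573
gripper_force: 0.0
```

Run:
```python
from h import *
s=robot.read_state();print(s['t'],s['tool_pos'],s['opening'],rel([.470,-.002,.26],0))
```

```text
0.75 [0.33653763 0.35723448 0.26900359] 0.057274208107646656 (array([-1.908, -0.18 ,  0.045]), array([0.   , 0.   , 0.286]))
```

Request:
{"op": "jog_arm", "data": {"rows": [[[-0.19,-0.02,0.0],[0,0,0.06]],[[-0.38,-0.04,0.0],[0,0,0.12]],[[-0.57,-0.05,0.01],[0,0,0.18]],[[-0.76,-0.07,0.01],[0,0,0.24]],[[-0.95,-0.09,0.02],[0,0,0.286]]]}}

```text
t: 1.25
tool_pos: [0.4038, 0.1791, 0.2649]
orientation: [2.218, 2.224, 0.001]
force: [1.5, 0.5, -0.0]
opening: 0.0174
gripper_force: 0.0
```

Request:
{"op": "jog_arm", "data": {"rows": [[[-0.18,0.07,0.0],[0,0,0]],[[-0.36,0.14,0.01],[0,0,0]],[[-0.54,0.21,0.01],[0,0,0]],[[-0.8,0.29,0.02],[0,0,0]],[[-0.9,0.335,0.02],[0,0,0]]]}}

```text
t: 1.75
tool_pos: [0.4719, -0.0022, 0.2604]
orientation: [2.216, 2.226, -0.001]
force: [-0.5, 1.0, 1.0]
opening: 0.0006
gripper_force: 0.0
```

Run:
```python
from h import *
s=robot.read_state();print(s['t'],s['tool_pos'],s['opening'],s['force'],rel([.470,-.002,.212],0))
c=cam('wrist','w1.png');print(c['f'],-c['R'].T@c['t'],c['R'].round(2).tolist())
```

```text
1.75 [ 0.47194636 -0.00218018  0.26040277] 0.0005812178170867656 [-0.45895916  1.02092098  0.95550117] (array([ 0.001, -0.01 ,  0.242]), array([-0.   ,  0.001,  0.003]))
325.19226210127806 [0.47098203 0.07613807 0.42609962] [[1.0, 0.0, 0.0], [0.0, -0.96, 0.28], [0.0, -0.28, -0.96]]
```

View pics/w1.png

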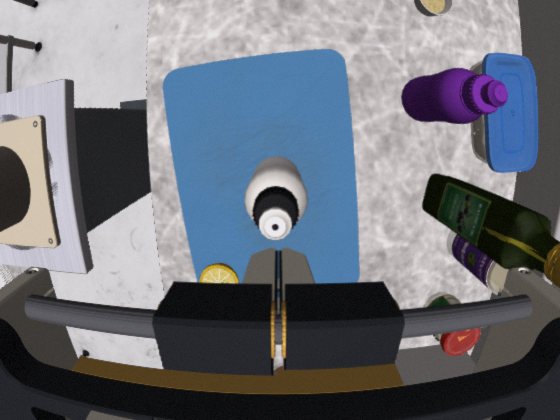

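The wrist view shows the used spout's nose centred at about (276,226), ahead of the closed fingers. I'll check its position from that pixel.

Run:
```python
from h import *
c=cam('wrist');print(onz(c,276,226,.2015,True),onz(c,276,226,.1985,True))
```

```text
[ 0.47087291 -0.00202614  0.2015    ] [ 0.47085828 -0.00304619  0.1985    ]
```

Request:
{"op": "jog_arm", "data": {"rows": [[[0,-0.005,0.1],[0,0,0]],[[0,-0.005,0.18],[0,0,0]],[[0,-0.005,0.24],[0,0,0]],[[0,-0.005,0.27],[0,0,0]],[[0,-0.005,0.28],[0,0,0]]]}}

```text
t: 2.35
tool_pos: [0.4701, 0.0015, 0.2037]
orientation: [-2.212, -2.229, 0.001]
force: [-1.2, 0.2, 0.1]
opening: 0.0007
gripper_force: 0.0
```

Request:
{"op": "jog_arm", "data": {"rows": [[[0,0,0.01],[0,0,0]],[[0,0,0.02],[0,0,0]],[[0,0,0.03],[0,0,0]],[[0,0,0.04],[0,0,0]],[[0,0,0.045],[0,0,0]]]}}

```text
t: 2.85
tool_pos: [0.4707, 0.0009, 0.1956]
orientation: [2.214, 2.229, 0.0]
force: [-0.1, 0.4, 0.3]
opening: 0.0007
gripper_force: 0.0
```

Request:
{"op": "jog_arm", "data": {"rows": [[[-0.01,0,0.01],[0,0,0]],[[-0.01,0,0.02],[0,0,0]],[[-0.01,0,0.022],[0,0,0]],[[-0.01,0,0.024],[0,0,0]],[[-0.01,0,0.024],[0,0,0]]]}}

```text
t: 3.35
tool_pos: [0.4712, -0.0012, 0.1918]
orientation: [2.213, 2.228, 0.001]
force: [-0.6, -0.2, 5.8]
opening: 0.0002
gripper_force: 3.0
```

Request:
{"op": "jog_arm", "data": {"rows": [[[0,0,0.004],[0,0,0]],[[0,0,0.008],[0,0,0]],[[0,0,0.01],[0,0,0]]]}}

```text
t: 3.65
tool_pos: [0.4724, -0.0013, 0.1917]
orientation: [2.211, 2.226, 0.005]
force: [-1.9, -1.3, 17.4]
opening: 0.0004
gripper_force: 8.8
```

Request:
{"op": "jog_arm", "data": {"rows": [[[0,0,-0.03],[0,0,0]],[[0,0,-0.15],[0,0,0]],[[0,0,-0.35],[0,0,0]],[[0.1,0,-0.45],[0,0,0]],[[0.3,0,-0.45],[0,0,0]]], "hand": -1}}

```text
t: 4.15
tool_pos: [0.4721, 0.0578, 0.2828]
orientation: [2.215, 2.221, 0.006]
force: [0.5, 1.1, -0.6]
opening: 0.0359
gripper_force: 0.0
```

Request:
{"op": "jog_arm", "data": {"rows": [[[0.2,0,0],[0,0,0]],[[0.4,0.01,0],[0,0,0]],[[0.6,0.01,0],[0,0,0]],[[0.8,0.02,0],[0,0,0]],[[0.9,0.02,0],[0,0,0]]]}}

```text
t: 4.65
tool_pos: [0.4725, 0.2417, 0.2783]
orientation: [-2.211, -2.23, 0.001]
force: [0.2, 0.5, 0.4]
opening: 0.0761
gripper_force: 0.0
```

Run:
```python
from h import *
T=cam('top','top1.png');S=cam('scene','scene1.png');W=cam('wrist','w2.png')
s=robot.read_state();print(s['t'],s['tool_pos'],s['opening'],rel([.475,.3725,.23],0))
t=cv2.imread('pics/top1.png'); s=cv2.imread('pics/scene1.png'); w=cv2.imread('pics/w2.png')
im=[cv2.resize(i[y:y+60,x:x+70],None,fx=4,fy=4,interpolation=cv2.INTER_CUBIC) for i,x,y in ((t,270,195),(s,230,195))]
cv2.imwrite('pics/c2.png',np.hstack([np.vstack(im),cv2.resize(w[:, 40:520],(549,480))])[:600,:800])
```

```text
4.8 [0.47263051 0.23978994 0.27820289] 0.08758088849227223 (array([0.664, 0.018, 0.241]), array([-0.001,  0.   ,  0.006]))
```

View pics/c2.png

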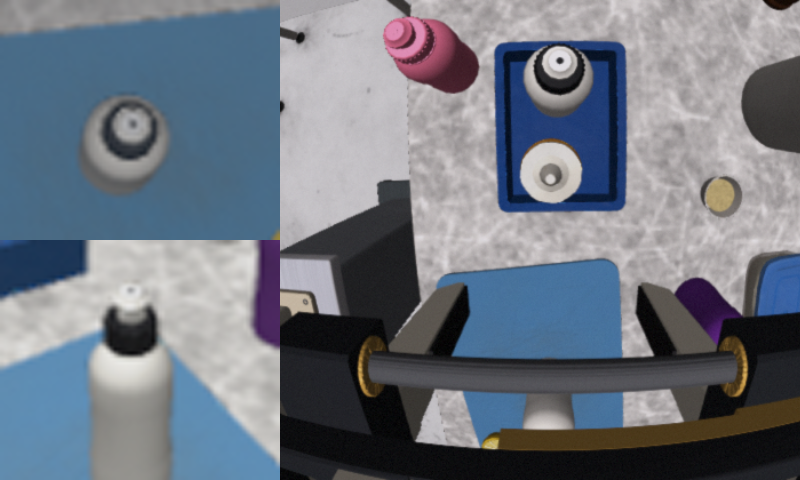

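The crops show the used spout now seated on its collar, so it is shut, with the bottle still upright. In the wrist view the full bottle's spout is at about (285,52).

Run:
```python
from h import *
c=cam('wrist');print(onz(c,284.8,52.5,.1835,True)); p=onz(c,40+270*480/549,175*420/480,.199,True);print('sauce',p)
T=cam('top');print(onz(T,302.4,225.7,.1915))
print(rel([.475,.374,.23],0),robot.read_state()['opening'])
```

```text
[0.47622347 0.37294646 0.1835    ]
sauce [0.47009395 0.29300007 0.199     ]
[ 4.69139411e-01 -9.73714782e-05  1.91500000e-01]
(array([0.679, 0.015, 0.242]), array([-0.   ,  0.   ,  0.004])) 0.09176822280599478
```

Request:
{"op": "jog_arm", "data": {"rows": [[[0.2,0.0,0],[0,0,0]],[[0.4,0.01,0],[0,0,0]],[[0.6,0.018,0],[0,0,0]],[[0.67,0.018,0.1],[0,0,0]],[[0.67,0.018,0.25],[0,0,0]]]}}

```text
t: 5.4
tool_pos: [0.4772, 0.3745, 0.2305]
orientation: [2.213, 2.229, 0.007]
force: [-0.6, -0.1, 0.3]
opening: 0.0933
gripper_force: 0.0
```

Run:
```python
from h import *
s=robot.read_state();print(s['t'],s['tool_pos'],s['opening'],rel([.476,.373,.140],0))
```

```text
5.4 [0.47715163 0.37450144 0.23048689] 0.09329789883219894 (array([-0.009, -0.007,  0.452]), array([ 0.002, -0.002,  0.005]))
```

Request:
{"op": "jog_arm", "data": {"rows": [[[-0.005,-0.004,0.1],[0,0,0.003]],[[-0.005,-0.005,0.22],[0,0,0.003]],[[-0.005,-0.005,0.34],[0,0,0.003]],[[-0.005,-0.005,0.43],[0,0,0.003]],[[-0.005,-0.005,0.45],[0,0,0.003]]]}}

```text
t: 5.9
tool_pos: [0.474, 0.3696, 0.136]
orientation: [-2.221, -2.221, 0.007]
force: [-0.1, 0.1, 0.2]
opening: 0.0929
gripper_force: 0.0
```

Request:
{"op": "jog_arm", "data": {"rows": [[[0,0,0],[0,0,0]],[[0,0,0],[0,0,0]],[[0,0,0],[0,0,0]],[[0,0,0],[0,0,0]],[[0,0,0],[0,0,0]]], "hand": 1, "squeeze": 30}}

```text
t: 6.4
tool_pos: [0.4752, 0.3723, 0.1396]
orientation: [2.219, 2.224, 0.002]
force: [0.7, 0.4, 0.8]
opening: 0.0578
gripper_force: 0.0
```

Request:
{"op": "jog_arm", "data": {"rows": [[[0,0,0],[0,0,0]],[[0,0,0],[0,0,0]],[[0,0,0],[0,0,0]]]}}

```text
t: 6.7
tool_pos: [0.475, 0.372, 0.1389]
orientation: [2.219, 2.223, 0.001]
force: [0.9, 0.7, -1.1]
opening: 0.0373
gripper_force: 30.0
```

Request:
{"op": "jog_arm", "data": {"rows": [[[0,0,-0.03],[0,0,0]],[[0,0,-0.1],[0,0,0]],[[0,0,-0.2],[0,0,0]],[[0,0,-0.33],[0,0,0]],[[0,0,-0.48],[0,0,0]]], "squeeze": 35}}

```text
t: 7.2
tool_pos: [0.474, 0.3715, 0.2352]
orientation: [-2.219, -2.223, 0.004]
force: [0.5, 0.6, -6.0]
opening: 0.0368
gripper_force: 35.0
```

Request:
{"op": "jog_arm", "data": {"rows": [[[0,0,-0.15],[0,0,0]],[[0,0,-0.3],[0,0,0]],[[0,0,-0.45],[0,0,0]],[[0,0,-0.58],[0,0,0]],[[0,0,-0.62],[0,0,0]]]}}

```text
t: 7.7
tool_pos: [0.4754, 0.3724, 0.3634]
orientation: [2.218, 2.223, 0.008]
force: [0.7, 0.5, -6.1]
opening: 0.0371
gripper_force: 35.0
```

Run:
```python
from h import *
s=robot.read_state();print(s['t'],s['tool_pos'],s['opening'],s['force'],rel([.455,.086,.35],0))
cam('scene','s3.png'); s=cv2.imread('pics/s3.png');cv2.imwrite('pics/c3.png',cv2.resize(s[60:330,120:400],None,fx=1.5,fy=1.5))
```

```text
7.7 [0.47543146 0.37244706 0.36337754] 0.03711957196534549 [ 0.6673228   0.48334751 -6.12081889] (array([-1.432, -0.105,  0.062]), array([ 0.003, -0.002,  0.001]))
```

View pics/c3.png

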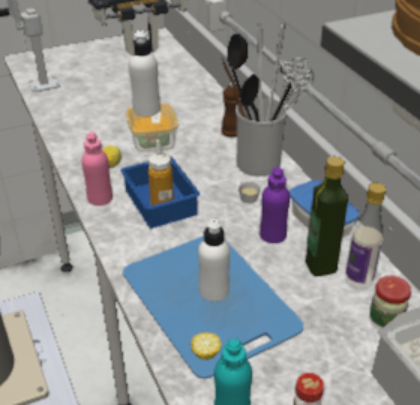

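The scene crop shows the full bottle hanging upright above the sauce bottle, which is undisturbed.

Request:
{"op": "jog_arm", "data": {"rows": [[[-0.05,0,0],[0,0,0]],[[-0.15,-0.01,0],[0,0,0]],[[-0.3,-0.02,0],[0,0,0]],[[-0.45,-0.03,0],[0,0,0]],[[-0.6,-0.04,0],[0,0,0]]]}}

```text
t: 8.25
tool_pos: [0.4659, 0.25, 0.356]
orientation: [-2.218, -2.223, 0.006]
force: [-0.1, -0.4, -5.9]
opening: 0.0372
gripper_force: 35.0
```

Request:
{"op": "jog_arm", "data": {"rows": [[[-0.15,-0.01,0],[0,0,0]],[[-0.3,-0.02,0],[0,0,0]],[[-0.45,-0.03,0],[0,0,0]],[[-0.6,-0.04,0],[0,0,0]],[[-0.7,-0.05,0],[0,0,0]]]}}

```text
t: 8.75
tool_pos: [0.456, 0.1094, 0.3563]
orientation: [-2.22, -2.221, 0.006]
force: [0.2, 0.1, -5.9]
opening: 0.037
gripper_force: 35.0
```

Request:
{"op": "jog_arm", "data": {"rows": [[[-0.07,-0.01,0],[0,0,0]],[[-0.11,-0.015,0.02],[0,0,0]],[[-0.13,-0.015,0.06],[0,0,0]],[[-0.13,-0.015,0.14],[0,0,0]],[[-0.13,-0.015,0.24],[0,0,0]]]}}

```text
t: 9.25
tool_pos: [0.4546, 0.0865, 0.31]
orientation: [2.219, 2.224, 0.001]
force: [-0.0, -0.2, -6.3]
opening: 0.0371
gripper_force: 35.0
```

Run:
```python
from h import *
s=robot.read_state();print(s['t'],s['tool_pos'],s['opening'],s['force'],rel([.455,.086,.155],0))
cam('scene','s4.png'); s=cv2.imread('pics/s4.png');cv2.imwrite('pics/c4.png',cv2.resize(s[60:330,120:400],None,fx=1.5,fy=1.5))
```

```text
9.25 [0.45457534 0.08646488 0.30999524] 0.03711060278366888 [-0.02113933 -0.21955149 -6.26822637] (array([-0.003,  0.002,  0.775]), array([ 0.   , -0.   ,  0.002]))
```

View pics/c4.png

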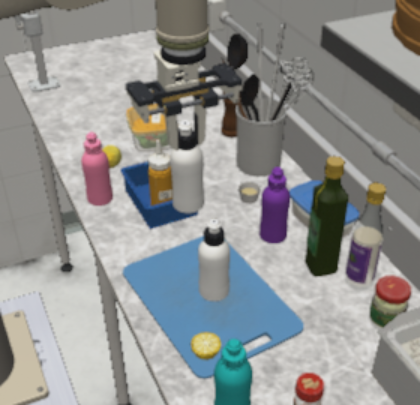

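The full bottle is held upright above the free left part of the board, so I'll lower it.

Request:
{"op": "jog_arm", "data": {"rows": [[[0,0,0.08],[0,0,0]],[[0,0,0.23],[0,0,0]],[[0,0,0.4],[0,0,0]],[[0,0,0.55],[0,0,0]],[[0,0,0.66],[0,0,0]]]}}

```text
t: 9.8
tool_pos: [0.4533, 0.0863, 0.1761]
orientation: [-2.217, -2.223, 0.003]
force: [-0.5, -0.4, -6.1]
opening: 0.0374
gripper_force: 35.0
```

Request:
{"op": "jog_arm", "data": {"rows": [[[0,0,0.05],[0,0,0]],[[0,0,0.08],[0,0,0]],[[0,0,0.1],[0,0,0]],[[0,0,0.11],[0,0,0]],[[0,0,0.12],[0,0,0]]]}}

```text
t: 10.3
tool_pos: [0.4552, 0.086, 0.1559]
orientation: [2.218, 2.223, 0.002]
force: [0.4, -0.5, -6.6]
opening: 0.0374
gripper_force: 35.0
```

Request:
{"op": "jog_arm", "data": {"rows": [[[0,0,0.005],[0,0,0]],[[0,0,0.01],[0,0,0]],[[0,0,0.015],[0,0,0]],[[0,0,0.015],[0,0,0]]]}}

```text
t: 10.7
tool_pos: [0.4543, 0.0859, 0.1518]
orientation: [-2.219, -2.224, 0.0]
force: [-0.3, -0.0, -5.9]
opening: 0.0368
gripper_force: 35.0
```

Request:
{"op": "jog_arm", "data": {"rows": [[[0,0,0.005],[0,0,0]],[[0,0,0.01],[0,0,0]],[[0,0,0.015],[0,0,0]],[[0,0,0.015],[0,0,0]]]}}

```text
t: 11.1
tool_pos: [0.4542, 0.0859, 0.1486]
orientation: [-2.219, -2.223, 0.0]
force: [0.7, -0.5, -5.4]
opening: 0.0372
gripper_force: 35.0
```

Request:
{"op": "jog_arm", "data": {"rows": [[[0,0,0.005],[0,0,0]],[[0,0,0.008],[0,0,0]],[[0,0,0.008],[0,0,0]]]}}

```text
t: 11.4
tool_pos: [0.4543, 0.0859, 0.1471]
orientation: [-2.219, -2.223, 0.0]
force: [-0.4, 0.6, -6.6]
opening: 0.0374
gripper_force: 35.0
```

Request:
{"op": "jog_arm", "data": {"rows": [[[0,0,0.004],[0,0,0]],[[0,0,0.007],[0,0,0]],[[0,0,0.007],[0,0,0]]]}}

```text
t: 11.7
tool_pos: [0.4546, 0.0859, 0.1463]
orientation: [2.219, 2.223, 0.001]
force: [0.1, -0.2, -2.0]
opening: 0.0374
gripper_force: 35.0
```

Request:
{"op": "jog_arm", "data": {"rows": [[[0,0,0.003],[0,0,0]],[[0,0,0.003],[0,0,0]]]}}

```text
t: 11.9
tool_pos: [0.455, 0.086, 0.1462]
orientation: [2.219, 2.223, 0.002]
force: [-1.7, -0.2, 5.1]
opening: 0.0372
gripper_force: 35.0
```

Request:
{"op": "jog_arm", "data": {"rows": [[[0,0,0],[0,0,0]],[[0,0,0],[0,0,0]],[[0,0,0],[0,0,0]],[[0,0,0],[0,0,0]],[[0,0,0],[0,0,0]]], "hand": -1}}

```text
t: 12.4
tool_pos: [0.4543, 0.0859, 0.1452]
orientation: [-2.219, -2.224, 0.0]
force: [-0.9, -0.3, -0.2]
opening: 0.0725
gripper_force: 0.0
```

Request:
{"op": "jog_arm", "data": {"rows": [[[0,0,-0.05],[0,0,0]],[[0,0,-0.15],[0,0,0]],[[0,0,-0.3],[0,0,0]],[[0,0,-0.45],[0,0,0]],[[-0.1,0.02,-0.5],[0,0,0]]]}}

```text
t: 12.9
tool_pos: [0.4598, 0.0672, 0.2499]
orientation: [2.215, 2.224, 0.007]
force: [-0.2, -0.3, 0.8]
opening: 0.0932
gripper_force: 0.0
```

Run:
```python
from h import *
s=robot.read_state();print(s['t'],s['tool_pos'],s['opening'],rel([.470,-.001,.147],0))
T=cam('top','top5.png');S=cam('scene','scene5.png');W=cam('wrist','w5.png')
t=cv2.imread('pics/top5.png'); s=cv2.imread('pics/scene5.png'); w=cv2.imread('pics/w5.png')
im=[cv2.resize(i[y:y+60,x:x+70],None,fx=4,fy=4,interpolation=cv2.INTER_CUBIC) for i,x,y in ((t,250,190),(s,220,170))]
cv2.imwrite('pics/c5.png',np.hstack([np.vstack(im),cv2.resize(w[:, 40:520],(480,420)).repeat(1,0) if 0 else cv2.copyMakeBorder(w[:,40:520],0,60,0,0,cv2.BORDER_CONSTANT)]))
```

```text
12.9 [0.4597568  0.06721105 0.24985637] 0.09321252184125633 (array([-0.342,  0.047,  0.514]), array([ 0.004, -0.001,  0.003]))
```

View pics/c5.png

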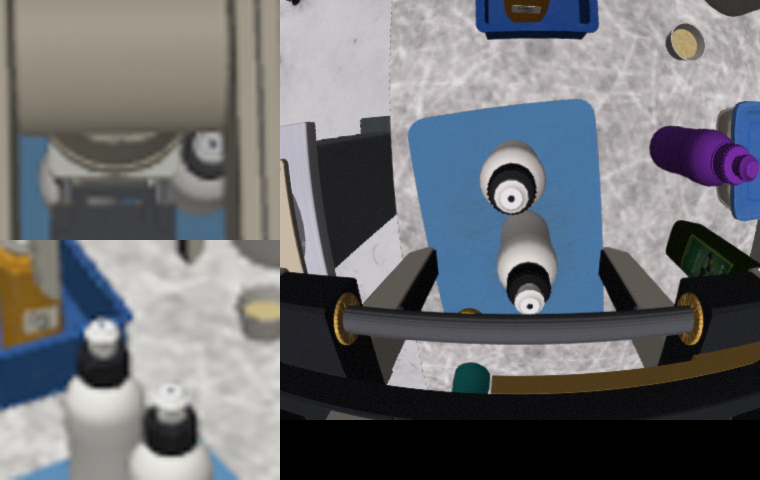

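Both bottles stand upright. In the wrist view the full spout is at (271,199) and the used spout at (289,303).

Run:
```python
from h import *
c=cam('wrist');print(onz(c,271,199,.1915,True),onz(c,289,303,.1915,True)); print(rel([.471,-.002,.147],0))
```

```text
[0.45386387 0.08905183 0.1915    ] [0.46746618 0.00440798 0.1915    ]
(array([-0.34 ,  0.062,  0.492]), array([ 0., -0.,  0.]))
```

Request:
{"op": "jog_arm", "data": {"rows": [[[-0.1,0.02,0],[0,0,0]],[[-0.2,0.04,0],[0,0,0]],[[-0.3,0.05,0],[0,0,0]],[[-0.335,0.055,0],[0,0,0]],[[-0.335,0.055,0],[0,0,0]]]}}

```text
t: 13.6
tool_pos: [0.4691, -0.0011, 0.2443]
orientation: [-2.22, -2.221, 0.001]
force: [-0.8, 1.3, 0.1]
opening: 0.0927
gripper_force: 0.0
```

```bash
cat >> h.py <<'E'
def spouts(c,z,box=(230,60,330,330)):
    x0,y0,x1,y1=box; g=cv2.cvtColor(c['frame'],cv2.COLOR_RGB2GRAY)[y0:y1,x0:x1]
    m=((g<70)*255).astype(np.uint8)
    ks,hi=cv2.findContours(m,cv2.RETR_CCOMP,cv2.CHAIN_APPROX_NONE)
    for i,k in enumerate(ks):
        a=cv2.contourArea(k)
        if a>60:
            (u,v),r=cv2.minEnclosingCircle(k); print('hole' if hi[0][i][3]>=0 else 'dark',round(a),round(u+x0,1),round(v+y0,1),round(r,1),onz(c,u+x0,v+y0,z,True).round(4))
E
python3 - <<'E'
from h import *
s=robot.read_state();print(s['t'],s['tool_pos'],rel([.470,-.001,.147],0))
spouts(cam('wrist'),.1915)
E
```

```text
13.6 [ 0.46905721 -0.00109935  0.24433758] (array([0.   , 0.006, 0.487]), array([-0.001, -0.   ,  0.   ]))
dark 1084 279.5 319.5 49.8 [ 0.4696 -0.0766  0.1915]
dark 68 281.0 292.5 31.0 [ 0.4707 -0.051   0.1915]
dark 989 279.0 217.3 25.9 [0.4691 0.0098 0.1915]
dark 1927 259.7 105.5 25.7 [0.4563 0.087  0.1915]
hole 1114 257.6 104.2 19.7 [0.455  0.0879 0.1915]
```

Run:
```python
from h import *
c=cam('wrist','w6.png'); w=cv2.imread('pics/w6.png')
cv2.imwrite('pics/c6.png',cv2.resize(w[60:260,200:360],None,fx=3,fy=3,interpolation=cv2.INTER_CUBIC))
```

```text
(no output)
```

View pics/c6.png

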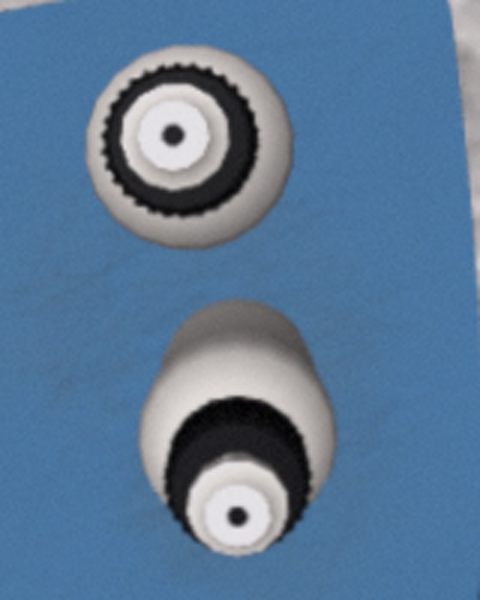

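The crop shows the spout holes at (279,232) for the used bottle and (257.5,104.5) for the full one, both upright.

Run:
```python
from h import *
c=cam('wrist');print(onz(c,278.7,231.7,.1915,True),onz(c,257.4,104.4,.1915,True)); print(robot.read_state()['tool_pos'])
```

```text
[ 4.69101471e-01 -2.62547195e-04  1.91500000e-01] [0.45484342 0.08864617 0.1915    ]
[ 4.69274474e-01 -1.60667609e-04  2.44911490e-01]
```

Request:
{"op": "jog_arm", "data": {"rows": [[[0,0,0.1],[0,0,0]],[[0,0,0.22],[0,0,0]],[[0,0,0.36],[0,0,0]],[[0,0,0.46],[0,0,0]],[[0,0,0.49],[0,0,0]]]}}

```text
t: 14.25
tool_pos: [0.4677, 0.0, 0.1446]
orientation: [-2.216, -2.222, 0.004]
force: [0.9, 0.4, -0.3]
opening: 0.093
gripper_force: 0.0
```

Request:
{"op": "jog_arm", "data": {"rows": [[[0,0,0],[0,0,0]],[[0,0,0],[0,0,0]],[[0,0,0],[0,0,0]],[[0,0,0],[0,0,0]],[[0,0,0],[0,0,0]]], "hand": 1, "squeeze": 20}}

```text
t: 14.75
tool_pos: [0.47, -0.0011, 0.148]
orientation: [2.219, 2.223, 0.001]
force: [-0.0, 0.9, -0.6]
opening: 0.0579
gripper_force: 0.0
```

Request:
{"op": "jog_arm", "data": {"rows": [[[0,0,0],[0,0,0]],[[0,0,0],[0,0,0]],[[0,0,0],[0,0,0]]]}}

```text
t: 15.05
tool_pos: [0.4696, -0.0011, 0.1473]
orientation: [2.219, 2.223, 0.0]
force: [0.8, 0.8, -0.0]
opening: 0.0377
gripper_force: 20.0
```

Request:
{"op": "jog_arm", "data": {"rows": [[[0,0,-0.03],[0,0,0]],[[0,0,-0.1],[0,0,0]],[[0,0,-0.22],[0,0,0]],[[0,0,-0.37],[0,0,0]],[[0,0,-0.52],[0,0,0]]], "squeeze": 25}}

```text
t: 15.55
tool_pos: [0.4692, -0.001, 0.2532]
orientation: [-2.219, -2.224, 0.0]
force: [1.7, -0.3, -2.2]
opening: 0.0374
gripper_force: 25.0
```

Request:
{"op": "jog_arm", "data": {"rows": [[[0,0,-0.15],[0,0,0]],[[0,0,-0.3],[0,0,0]],[[0,0,-0.45],[0,0,0]],[[0,0,-0.57],[0,0,0]],[[0,0,-0.62],[0,0,0]]]}}

```text
t: 16.05
tool_pos: [0.4701, -0.0011, 0.3792]
orientation: [2.217, 2.221, 0.005]
force: [0.7, -0.3, -2.8]
opening: 0.0375
gripper_force: 25.0
```

Request:
{"op": "jog_arm", "data": {"rows": [[[0.05,0,0],[0,0,0]],[[0.15,0,0],[0,0,0]],[[0.3,0,0],[0,0,0]],[[0.45,0.01,0],[0,0,0]],[[0.6,0.01,0],[0,0,0]]]}}

```text
t: 16.55
tool_pos: [0.4705, 0.1206, 0.3733]
orientation: [-2.218, -2.222, 0.003]
force: [-0.2, -0.7, -2.9]
opening: 0.0374
gripper_force: 25.0
```

Request:
{"op": "jog_arm", "data": {"rows": [[[0.15,0,0],[0,0,0]],[[0.3,0,0],[0,0,0]],[[0.45,0,0],[0,0,0]],[[0.6,0.01,0],[0,0,0]],[[0.75,0.01,0],[0,0,0]]]}}

```text
t: 17.05
tool_pos: [0.472, 0.2707, 0.3731]
orientation: [-2.218, -2.223, 0.004]
force: [-0.4, -1.5, -2.3]
opening: 0.0373
gripper_force: 25.0
```

Run:
```python
from h import *
s=robot.read_state();print(s['t'],s['tool_pos'],s['force'],rel([.477,.373,.147],0))
```

```text
17.05 [0.47196368 0.27066    0.37310166] [-0.38103083 -1.49313766 -2.25191873] (array([0.513, 0.03 , 1.13 ]), array([-0.002,  0.001,  0.001]))
```

Request:
{"op": "jog_arm", "data": {"rows": [[[0.15,0.01,0],[0,0,0]],[[0.29,0.02,0],[0,0,0]],[[0.4,0.025,0],[0,0,0]],[[0.48,0.03,0],[0,0,0]],[[0.51,0.03,0],[0,0,0]]]}}

```text
t: 17.55
tool_pos: [0.4775, 0.3727, 0.3727]
orientation: [-2.216, -2.225, 0.006]
force: [0.8, -0.7, -1.8]
opening: 0.0375
gripper_force: 25.0
```

Request:
{"op": "jog_arm", "data": {"rows": [[[0,0,0.05],[0,0,0]],[[0,0,0.18],[0,0,0]],[[0,0,0.35],[0,0,0]],[[0,0,0.5],[0,0,0]],[[0,0,0.6],[0,0,0]]]}}

```text
t: 18.05
tool_pos: [0.4775, 0.3691, 0.251]
orientation: [-2.22, -2.222, 0.007]
force: [-0.5, 0.3, -2.0]
opening: 0.0375
gripper_force: 25.0
```

Run:
```python
from h import *
s=robot.read_state();print(s['t'],s['tool_pos'],s['force'],rel([.477,.373,.142],0))
```

```text
18.05 [0.47750091 0.36913666 0.25104397] [-0.48519068  0.30477415 -2.02024624] (array([ 0.021, -0.001,  0.545]), array([-0.002,  0.002,  0.001]))
```

Request:
{"op": "jog_arm", "data": {"rows": [[[0,0,0.06],[0,0,0]],[[0,0,0.14],[0,0,0]],[[0,0,0.2],[0,0,0]],[[0,0,0.2],[0,0,0]]]}}

```text
t: 18.45
tool_pos: [0.4781, 0.3703, 0.2131]
orientation: [-2.219, -2.223, 0.004]
force: [0.0, -0.1, -3.6]
opening: 0.0372
gripper_force: 25.0
```

Request:
{"op": "jog_arm", "data": {"rows": [[[0.005,0,0.06],[0,0,0]],[[0.01,0,0.14],[0,0,0]],[[0.01,0,0.22],[0,0,0]],[[0.01,0,0.28],[0,0,0]],[[0.01,0,0.31],[0,0,0]]]}}

```text
t: 18.95
tool_pos: [0.4778, 0.3724, 0.1507]
orientation: [-2.219, -2.223, 0.005]
force: [0.1, -0.3, -2.1]
opening: 0.0377
gripper_force: 25.0
```

Request:
{"op": "jog_arm", "data": {"rows": [[[0,0,0.01],[0,0,0]],[[0,0,0.02],[0,0,0]],[[0,0,0.03],[0,0,0]],[[0,0,0.035],[0,0,0]],[[0,0,0.035],[0,0,0]]]}}

```text
t: 19.45
tool_pos: [0.479, 0.3731, 0.1466]
orientation: [2.219, 2.224, 0.001]
force: [-0.5, -0.2, -1.2]
opening: 0.0375
gripper_force: 25.0
```

Request:
{"op": "jog_arm", "data": {"rows": [[[0,0,0.01],[0,0,0]],[[0,0,0.02],[0,0,0]],[[0,0,0.025],[0,0,0]],[[0,0,0.025],[0,0,0]]]}}

```text
t: 19.85
tool_pos: [0.4786, 0.3729, 0.1409]
orientation: [-2.219, -2.224, 0.001]
force: [-0.3, -0.0, -1.6]
opening: 0.0375
gripper_force: 25.0
```

Request:
{"op": "jog_arm", "data": {"rows": [[[0,0,0.004],[0,0,0]],[[0,0,0.007],[0,0,0]],[[0,0,0.007],[0,0,0]]]}}

```text
t: 20.15
tool_pos: [0.4789, 0.373, 0.1399]
orientation: [2.219, 2.224, 0.0]
force: [-0.1, -1.2, -1.1]
opening: 0.0374
gripper_force: 25.0
```

Request:
{"op": "jog_arm", "data": {"rows": [[[0,0,0.004],[0,0,0]],[[0,0,0.006],[0,0,0]],[[0,0,0.006],[0,0,0]]]}}

```text
t: 20.45
tool_pos: [0.4792, 0.3734, 0.1399]
orientation: [2.219, 2.224, 0.002]
force: [-2.0, -1.3, 5.6]
opening: 0.0371
gripper_force: 25.0
```

Request:
{"op": "jog_arm", "data": {"rows": [[[0,0,0],[0,0,0]],[[0,0,0],[0,0,0]],[[0,0,0],[0,0,0]],[[0,0,0],[0,0,0]],[[0,0,0],[0,0,0]]], "hand": -1}}

```text
t: 20.95
tool_pos: [0.4788, 0.3729, 0.1385]
orientation: [-2.219, -2.224, 0.0]
force: [-0.1, -0.2, 0.4]
opening: 0.073
gripper_force: 0.0
```

Request:
{"op": "jog_arm", "data": {"rows": [[[0,0,-0.05],[0,0,0]],[[0,0,-0.18],[0,0,0]],[[0,0,-0.35],[0,0,0]],[[0,0,-0.5],[0,0,0]],[[-0.05,0,-0.6],[0,0,0]]]}}

```text
t: 21.45
tool_pos: [0.4794, 0.3641, 0.2625]
orientation: [2.218, 2.224, 0.006]
force: [1.4, -0.1, 0.2]
opening: 0.0925
gripper_force: 0.0
```

Request:
{"op": "jog_arm", "data": {"rows": [[[-0.2,-0.01,0],[0,0,0]],[[-0.4,-0.03,0],[0,0,0]],[[-0.6,-0.05,0],[0,0,0]],[[-0.8,-0.07,0],[0,0,0]],[[-0.95,-0.08,0],[0,0,0]]]}}

```text
t: 21.95
tool_pos: [0.4629, 0.171, 0.2597]
orientation: [2.219, 2.222, 0.001]
force: [0.8, -0.2, 0.1]
opening: 0.0929
gripper_force: 0.0
```

Run:
```python
from h import *
s=robot.read_state();print(s['t'],s['tool_pos'],s['force'],rel([.4548,.0886,.24],0))
```

```text
21.95 [0.46291364 0.1710323  0.2596895 ] [ 0.77264485 -0.22758768  0.11590591] (array([-0.412, -0.041,  0.098]), array([0.001, 0.   , 0.001]))
```

Request:
{"op": "jog_arm", "data": {"rows": [[[-0.15,-0.015,0.02],[0,0,0]],[[-0.3,-0.03,0.05],[0,0,0]],[[-0.39,-0.04,0.08],[0,0,0]],[[-0.412,-0.041,0.1],[0,0,0]],[[-0.412,-0.041,0.1],[0,0,0]]]}}

```text
t: 22.45
tool_pos: [0.4551, 0.0903, 0.2387]
orientation: [-2.221, -2.222, -0.0]
force: [-1.1, 0.4, 0.9]
opening: 0.093
gripper_force: 0.0
```

Run:
```python
from h import *
for i in range(3):
    s=robot.read_state();c=cam('wrist'); print(s['t'],s['tool_pos'],rel([.4546,.0884,.1735],0))
g=cv2.cvtColor(c['frame'],cv2.COLOR_RGB2GRAY)[150:280,230:330]
# spout hole: small dark blob
k,_=cv2.findContours(((g<110)*255).astype(np.uint8),cv2.RETR_CCOMP,cv2.CHAIN_APPROX_NONE)
for q in k:
    (u,v),r=cv2.minEnclosingCircle(q)
    if 1<r<40: print(round(r,1),cv2.contourArea(q),u+230,v+150,onz(c,u+230,v+150,.1915,True).round(4))
```

```text
22.45 [0.45505352 0.09030257 0.23869343] (array([-0.013, -0.003,  0.327]), array([ 0.   , -0.   ,  0.001]))
22.5 [0.4552383  0.09090502 0.23898617] (array([-0.015, -0.004,  0.328]), array([ 0.   , -0.   ,  0.001]))
22.55 [0.4553408  0.0912877  0.23912716] (array([-0.015, -0.004,  0.328]), array([ 0.   , -0.   ,  0.002]))
3.1 22.0 277.8333320617676 238.16666412353516 [0.4547 0.0885 0.1915]
1.0 2.0 251.0 271.0 [0.4351 0.0626 0.1915]
1.0 2.0 252.0 267.0 [0.4359 0.0659 0.1915]
1.0 2.0 240.0 265.0 [0.4272 0.0674 0.1915]
1.0 2.0 242.0 262.0 [0.4288 0.0698 0.1915]
1.0 2.0 258.0 260.0 [0.4404 0.0715 0.1915]
1.0 2.0 252.0 257.0 [0.4362 0.0739 0.1915]
1.0 2.0 266.0 253.0 [0.4463 0.0771 0.1915]
1.0 2.0 308.0 251.0 [0.4762 0.0786 0.1915]
1.0 2.0 308.0 243.0 [0.476  0.0848 0.1915]
1.0 2.0 303.0 231.0 [0.4722 0.0938 0.1915]
1.0 2.0 321.0 218.0 [0.4845 0.1033 0.1915]
1.0 2.0 313.0 217.0 [0.4789 0.104  0.1915]
18.9 971.0 277.21216583251953 234.7344207763672 [0.4543 0.091  0.1915]
1.0 2.0 241.0 212.0 [0.4294 0.1075 0.1915]
1.0 2.0 319.0 211.0 [0.4829 0.1083 0.1915]
1.0 2.0 237.0 209.0 [0.4267 0.1097 
[... 1873 characters left out ...]
144  0.1915]
1.0 2.0 295.0 159.0 [0.4659 0.1439 0.1915]
1.5 4.0 258.0 159.5 [0.4416 0.1436 0.1915]
1.0 2.0 232.0 159.0 [0.4243 0.1441 0.1915]
1.0 2.0 296.0 158.0 [0.4666 0.1446 0.1915]
1.0 2.0 284.0 158.0 [0.4587 0.1445 0.1915]
1.0 2.0 302.0 156.0 [0.4705 0.1459 0.1915]
1.0 2.0 285.0 156.0 [0.4593 0.1459 0.1915]
1.0 2.0 324.0 154.0 [0.4851 0.1475 0.1915]
1.5 4.0 319.5 154.0 [0.4821 0.1474 0.1915]
1.0 2.0 312.0 153.0 [0.4771 0.148  0.1915]
1.5 4.0 273.5 153.0 [0.4518 0.1478 0.1915]
1.0 2.0 261.0 153.0 [0.4436 0.1479 0.1915]
1.0 2.0 272.0 152.0 [0.4508 0.1485 0.1915]
1.0 2.0 263.0 152.0 [0.4449 0.1485 0.1915]
1.0 2.0 260.0 152.0 [0.4429 0.1485 0.1915]
1.0 2.0 274.0 151.0 [0.4521 0.1492 0.1915]
```

Request:
{"op": "jog_arm", "data": {"rows": [[[-0.012,-0.003,0.1],[0,0,0]],[[-0.012,-0.003,0.2],[0,0,0]],[[-0.012,-0.003,0.28],[0,0,0]],[[-0.012,-0.003,0.32],[0,0,0]],[[-0.012,-0.003,0.32],[0,0,0]]]}}

```text
t: 23.1
tool_pos: [0.4539, 0.0888, 0.1737]
orientation: [-2.217, -2.224, 0.002]
force: [-0.8, -0.1, -0.0]
opening: 0.0933
gripper_force: 0.0
```

Run:
```python
from h import *
for i in range(3):
    cam('wrist');s=robot.read_state(); print(s['t'],s['tool_pos'],rel([.4546,.0884,.1735],0)[0])
```

```text
23.15 [0.45446339 0.08868188 0.17472547] [-0.001  0.001  0.006]
23.2 [0.45493522 0.08859282 0.17541921] [-0.001 -0.002  0.01 ]
23.25 [0.45521298 0.08849794 0.17576229] [-0.    -0.003  0.011]
```

Request:
{"op": "jog_arm", "data": {"rows": [[[0,-0.003,0.011],[0,0,0]],[[0,-0.003,0.011],[0,0,0]],[[0,-0.003,0.011],[0,0,0]],[[0,-0.003,0.011],[0,0,0]],[[0,-0.003,0.011],[0,0,0]]], "hand": 1, "squeeze": 20}}

```text
t: 23.75
tool_pos: [0.454, 0.0881, 0.1726]
orientation: [2.219, 2.223, 0.0]
force: [0.3, 0.4, -0.2]
opening: 0.0576
gripper_force: 0.0
```

Request:
{"op": "jog_arm", "data": {"rows": [[[0,0,0],[0,0,0]],[[0,0,0],[0,0,0]],[[0,0,0],[0,0,0]],[[0,0,0],[0,0,0]],[[0,0,0],[0,0,0]]]}}

```text
t: 24.25
tool_pos: [0.4541, 0.0881, 0.1725]
orientation: [2.219, 2.223, 0.0]
force: [1.6, 0.2, 0.3]
opening: 0.0235
gripper_force: 20.0
```

Request:
{"op": "jog_arm", "data": {"rows": [[[0,0,-0.005],[0,0,0]],[[0,0,-0.01],[0,0,0]],[[0,0,-0.015],[0,0,0]],[[0,0,-0.02],[0,0,0]],[[0,0,-0.025],[0,0,0]]], "squeeze": 25}}

```text
t: 24.75
tool_pos: [0.4541, 0.0881, 0.1777]
orientation: [2.219, 2.223, 0.0]
force: [1.1, -1.0, -0.9]
opening: 0.0236
gripper_force: 25.0
```

Request:
{"op": "jog_arm", "data": {"rows": [[[0,0,-0.005],[0,0,0]],[[0,0,-0.01],[0,0,0]],[[0,0,-0.015],[0,0,0]],[[0,0,-0.02],[0,0,0]],[[0,0,-0.02],[0,0,0]]]}}

```text
t: 25.25
tool_pos: [0.4543, 0.0882, 0.182]
orientation: [2.219, 2.223, 0.001]
force: [0.6, 0.0, 3.0]
opening: 0.0235
gripper_force: 25.0
```

Request:
{"op": "jog_arm", "data": {"rows": [[[0,0,-0.003],[0,0,0]],[[0,0,-0.005],[0,0,0]],[[0,0,-0.005],[0,0,0]]]}}

```text
t: 25.55
tool_pos: [0.4539, 0.0881, 0.1824]
orientation: [-2.219, -2.223, 0.0]
force: [1.4, 0.1, -0.2]
opening: 0.0236
gripper_force: 25.0
```

Request:
{"op": "jog_arm", "data": {"rows": [[[0,0,-0.002],[0,0,0]],[[0,0,-0.003],[0,0,0]],[[0,0,-0.003],[0,0,0]]]}}

```text
t: 25.85
tool_pos: [0.4536, 0.0881, 0.1826]
orientation: [-2.219, -2.223, 0.001]
force: [1.1, 0.2, -2.4]
opening: 0.0233
gripper_force: 25.0
```

Request:
{"op": "jog_arm", "data": {"rows": [[[0,0,0],[0,0,0]],[[0,0,0],[0,0,0]],[[0,0,0],[0,0,0]],[[0,0,0],[0,0,0]],[[0,0,0],[0,0,0]]], "hand": -1}}

```text
t: 26.35
tool_pos: [0.454, 0.0882, 0.1831]
orientation: [2.219, 2.224, 0.0]
force: [-0.1, 0.1, -0.8]
opening: 0.0583
gripper_force: 0.0
```

Request:
{"op": "jog_arm", "data": {"rows": [[[0,0,-0.1],[0,0,0]],[[0,0,-0.25],[0,0,0]],[[0,0,-0.4],[0,0,0]],[[0,-0.05,-0.5],[0,0,0]],[[0,-0.1,-0.6],[0,0,0]]]}}

```text
t: 26.85
tool_pos: [0.4338, 0.0881, 0.3043]
orientation: [2.219, 2.223, 0.001]
force: [0.2, -0.8, 0.4]
opening: 0.0926
gripper_force: 0.0
```

Request:
{"op": "jog_arm", "data": {"rows": [[[-0.2,0,0],[0,0,0]],[[-0.4,0,0],[0,0,0]],[[-0.6,0,0],[0,0,0]],[[-0.8,0,0],[0,0,0]],[[-0.9,0,0],[0,0,0]]]}}

```text
t: 27.35
tool_pos: [0.434, -0.0946, 0.3031]
orientation: [2.221, 2.221, -0.001]
force: [-0.2, -0.2, 0.9]
opening: 0.0928
gripper_force: 0.0
```

Run:
```python
from h import *
s=robot.read_state();print(s['t'],s['tool_pos'],s['opening'],s['force'])
cam('top','t9.png');cam('scene','s9.png')
t=cv2.imread('pics/t9.png'); s=cv2.imread('pics/s9.png')
a=cv2.resize(t[185:295,140:370],None,fx=1.74,fy=1.74,interpolation=cv2.INTER_CUBIC)
b=cv2.resize(s[110:310,150:350],(600,600),interpolation=cv2.INTER_CUBIC)
# stack: scene crop 400 wide + top crop
b=cv2.resize(b,(400,400)); h=np.zeros((600,400,3),np.uint8); h[:400]=b; h[400:400+a.shape[0],:a.shape[1]]=a[:200,:400]
d=cv2.resize(s[180:240,230:300] if 0 else s[150:250,210:290],(400,500),interpolation=cv2.INTER_CUBIC); g=np.zeros((600,400,3),np.uint8); g[:500]=d
cv2.imwrite('pics/c9.png',np.hstack([h,g]))
```

```text
27.35 [ 0.43395141 -0.09456527  0.30310519] 0.09277119145586983 [-0.24835399 -0.16534264  0.9292682 ]
```

View pics/c9.png

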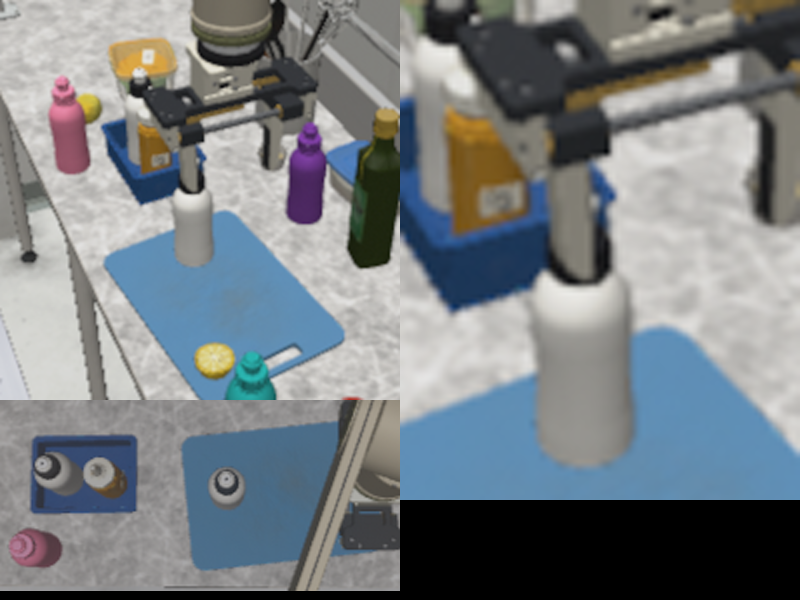

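The used bottle is upright in the box beside the sauce, and the full bottle is upright on the board. A finger hides its spout in the scene view, so I'll check the spout height numerically from the wrist and top views.

Run:
```python
from h import *
c=cam('wrist')
def px(X):
    p=c['R']@np.array(X)+c['t']; r=np.hypot(*p[:2]); th=np.arctan2(r,p[2]); return c['f']*th*p[:2]/r+[c['cx'],c['cy']]
g=cv2.cvtColor(c['frame'],cv2.COLOR_RGB2GRAY)
for z in (.1915,.2015): print(z,px([.4547,.0885,z]))
u,v=px([.4547,.0885,.1965]).astype(int); w=g[v-15:v+16,u-15:u+16]
for row in w[::2]: print(' '.join('%3d'%x for x in row[::2]))
print(u-15,v-15)
# collar ring (dark) extents
m=((g[v-40:v+60,u-40:u+40]<70)*255).astype(np.uint8)
for k in cv2.findContours(m,cv2.RETR_CCOMP,2)[0]:
    if cv2.contourArea(k)>10: print(cv2.contourArea(k),np.array(cv2.boundingRect(k))+[u-40,v-40,0,0])
for z in (.148,.17):print(px([.4547,.0885,z]))
```

```text
0.1915 [302.44054338   3.16233727]
0.2015 [303.30485819  -0.80388115]
287 -14
[299.25786394  17.85663446]
[300.76107872  10.89880949]
```

Request:
{"op": "jog_arm", "data": {"rows": [[[0.2,0.02,0],[0,0,0]],[[0.4,0.04,0],[0,0,0]],[[0.6,0.07,0],[0,0,0]],[[0.8,0.1,0.05],[0,0,0]],[[0.915,0.1,0.15],[0,0,0]]]}}

```text
t: 28.0
tool_pos: [0.4545, 0.0953, 0.2745]
orientation: [2.215, 2.226, 0.006]
force: [0.9, -0.3, -0.6]
opening: 0.0931
gripper_force: 0.0
```

Run:
```python
from h import *
for i in range(3): c=cam('wrist')
def px(X):
    p=c['R']@np.array(X)+c['t']; r=np.hypot(*p[:2]); th=np.arctan2(r,p[2]); return c['f']*th*p[:2]/r+[c['cx'],c['cy']]
print(robot.read_state()['tool_pos'])
for z in (.1915,.2015): print(z,px([.4547,.0885,z]))
u,v=px([.4547,.0885,.1965]).astype(int); g=cv2.cvtColor(c['frame'],cv2.COLOR_RGB2GRAY)[v-14:v+15,u-12:u+13]
for i,r in enumerate(g): print(v-14+i,' '.join('%3d'%x for x in r[::2]))
print(u-12)
```

```text
[0.45257787 0.09332924 0.27173949]
0.1915 [282.42875944 228.60330028]
0.2015 [282.54665864 232.86032401]
216  31  33  63 109 148 173 169 160 156 119  66  35  28
217  29  62 100 158 205 216 216 216 213 185 111  60  32
218  34  95 158 210 218 220 216 218 215 216 177 102  44
219  45 144 211 219 218 216 216 216 211 213 211 165  77
220  76 193 217 217 217 211 211 207 205 206 211 205 130
221 119 213 218 217 209 206 200 201 198 202 203 208 175
222 176 217 215 211 207 198 195 193 192 194 198 201 201
223 209 218 215 205 199 198 199 196 192 188 192 196 203
224 216 217 210 200 203 218 221 219 205 185 181 191 200
225 220 213 204 205 218 221 221 223 221 202 180 183 195
226 215 208 201 216 222 222 222 221 224 219 189 179 190
227 215 205 203 221 223 221 223 222 220 222 206 169 184
228 212 201 210 222 224 222 220 222 223 222 218 174 179
229 211 198 219 223 222 220 203 215 224 222 224 186 177
230 210 197 220 223 221 206 119 175 220 223 222 195 170
231 206 196 222 222 221 151  46  84 209 224 222 198 169
232 203 202 221 221 220  80  28  37 183 222 222 202 167
233 203 205 222 222 217  61  27  34 174 222 223 205 162
234 202 202 222 222 219  84  25  39 182 221 222 204 163
235 205 193 219 221 220 133  45  74 207 221 222 199 166
236 202 182 220 222 221 195 133 153 219 223 223 183 172
237 203 186 214 223 222 220 215 215 222 222 219 165 174
238 197 192 195 220 222 222 222 222 223 222 214 158 179
239 166 197 185 216 223 222 223 224 223 221 191 165 178
240 129 190 191 197 222 223 222 221 220 206 162 177 150
241 109 155 194 182 204 218 221 222 207 173 168 170 112
242 108 120 186 182 172 198 197 202 179 165 171 129 107
243 107 105 152 177 184 178 159 173 172 171 149 109 107
244 109 108 112 139 168 172 182 171 159 158 112 106 104
270
```

The hole is at v≈233. I expect 232.9 for a fully open spout and 228.6 for a shut one, so the spout is open and I'm handing in.

```bash
python3 -c "
from h import *
print(robot.close_job())"
```

```text
the job is handed in; nothing more can be done
None
```

I handed the job in after about 28 s of robot time. The used bottle is shut and upright in the blue box, and the full bottle stands on the board with its spout fully up; neither tipped over, and nothing else moved in the last pictures.

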